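Count to the third bay and push the parcel in

TASK

With a shut fingertip, press lightly on the steel touch bar over the first gap at the yellow end of the sorting rack and run it along the bar, counting every gap, full or empty, then stop over the third. Then push the brown parcel with the red tape along the apron and into that third gap, upright and fully home against the back wall. Do not lift or tip the parcel, touch the bar beyond the third gap, or move the other two cartons, the tape roll or the cup.

Things in the scene. Friction and masses are not known exactly. Their poses are not given: they have to be found in the camera images.
- rack: Fixed sorting rack. Origin at table height, middle of the line of gap mouths; x points into the gaps, away from the robot. Lilac dividers 6 mm thick make six gaps 56 mm wide in a row along y (centres at y = +-31, +-93, +-155 mm), from the mouths at x = 0 (round noses) to the back wall at x = 80 mm; all 62 mm tall above the table. They stand on a white base plate with its top 8 mm above the table.
- touch_bar: Sprung steel bar along the rack's y above all six gaps, 350 long, 16 wide, 12 mm thick. Origin: middle of its top face, at rest 82 mm above the table, at rack x = 50 mm; axes as the rack's. It sinks level, straight down, up to 8 mm: 2.5 N starts it, 5.5 N takes it fully down; it springs back. Its underside at rest is 8 mm above the divider tops.
- end_yellow: Fixed yellow end panel, 86 (x) x 12 (y) x 56 mm tall, closing one end (either one) of the row of gaps. Origin: centre of its underside, 8 mm above the table, at rack x = 43 mm; axes parallel to the rack's. Counted from it towards the blue panel, gap centres lie 34, 96, 158, 220, 282, 344 mm from its origin along the rack's y, dividers at 65, 127, 189 mm and so on.
- end_blue: Fixed blue end panel of the same shape, closing the other end of the row, 378 mm from the yellow one.
- apron (a point): Middle of the apron's top face: the smooth, bare front part of the white base plate, from the gap mouths to 115 mm in front of them (towards the robot), 400 mm long, 8 mm above the table, no fence. This point is 57 mm in front of the mouths.
- parcel: Brown cardboard carton with red tape, loose, 75 (its x) x 44 (its y) x 50 mm tall, about 0.15 kg, standing on the apron with its long side roughly along the rack's x. Origin: centre of its underside, 8 mm above the table. Fully home in a gap its origin is at rack x = 42.5 mm.
- box_white: White carton with green tape, 70 x 40 x 46 mm, loose, standing in one of the gaps; leave alone. Origin at the centre of its underside.
- box_green: Green carton with white tape, 66 x 44 x 42 mm, loose, standing in another gap; leave alone. Origin at the centre of its underside.
- tape_roll: Orange tape roll lying flat on the table beside the rack, 84 mm across, 48 mm high; leave alone. Origin at the centre of its underside.
- mug: White cup on the table at the other side of the rack, 76 mm across, 85 mm high; leave alone. Origin at the centre of its underside.
Things that resemble listed ones, but are neither listed nor needed, are in the scene too. What is meant by the parcel is not blue or orange, and is the larger of those in its own colour.

How it is judged:
By the outcome, as a careful person would: the job done as asked, in the order asked, and still so for the second after the job is handed in, with the robot touching nothing.
It also fails if it takes over 64 s, if anything falls off the work surface, if the arm or the gripper's body presses on something with over 40 N, if the wrist force passes 120 N, or if a joint passes its speed limit or range.

ROBOT

A 6-joint arm with a two-finger parallel gripper is mounted at the origin on the work surface. World frame = base frame: x ahead of the robot, y to its left, z up, the work surface at z = 0. Lengths are in mm, angles in rad, forces in N, time in s.
With the tool pointing down it reaches from about 350 to 775 mm from the base axis. Payload 7.3 kg.
Tool frame: the origin (TCP) lies between the finger pads; the fingertips stand 22 mm ahead of it and the grasp point (between the pads) lies 3 mm ahead of it (nose_length is the distance from the TCP to the fingertips, in mm); z points along the fingers, y is the direction in which the jaws open and shut (so a half turn about z gives the same grasp; the last joint's range is limited). The gripper opens to 92 mm and grips with 3 to 60 N. Pads are 19 mm wide; open, the fingers measure 130 mm over their backs; the gripper's body (75 mm by 190 mm) begins 47 mm behind the grasp point.
Start: joints at [1.072, 0.342, 1.524, -0, 1.275, -0.146], TCP at [181.387, 492.688, 248.741] pointing down, gripper open.
Joint ranges: [-2.53, 2.53], [-0.77, 2.02], [0.04, 2.7], [-1, 4.14], [0.28, 2.66], [-3.11, 3.11]. Speed limits (rad/s): [2.57, 2.57, 3.14, 3.14, 3.14, 3.14].

INTERFACE

Orientations are given as [roll, pitch, yaw] about the fixed x, y, z axes, in that order (R = Rz(yaw) Ry(pitch) Rx(roll)).
In Python, from plant import get_obs, capture, close_job, nose_length gives the robot as it stands.
- The arm moves only by the tool step_arm, never from a script. Its argument "increments" is text: rows parted by semicolons, each of 7 numbers parted by spaces: the turn, a rotation vector about the tool's x, y, z in rad, then the shift along the tool's x, y, z in mm, then the opening, from -1 (shut) to 1 (fully open). A call has 1 to 20 rows; each row is the pose to reach, as a shift and turn from the pose commanded when the call began, along the tool's axes at that moment; what a row does not reach only later rows make up. A row lasts 1/8 s, in which the tool goes at most 62.5 mm and 10.7 degrees, less where a joint would pass 70% of its speed; a pose out of reach is approached as far as the arm can. A call with a gripper value outside its range is refused whole. The fingers move at their own pace and stop on an object; the grip force is fixed at half the most. Time passes only in rows, so rows that repeat a pose let the fingers close. It gives the time, the measured TCP pose, the force and the opening at its end, in the units of the state.
- get_obs(): the state, without advancing time (a new reading comes with each control period).
- capture(name): name is "side" or "top" or "wrist"; returns a dict with "frame" (384x512x3 uint8, red, green, blue), "K" (3x3 intrinsics, pixels), "extrinsics" (4x4, takes a point from world to camera coordinates); the wrist camera has in their place "tool_from_camera" (4x4, takes a point from camera to tool coordinates, whose origin is the TCP and whose axes are the flange's). Camera axes: x right, y down, z forward; pixel columns grow to the right and rows downward; lengths in mm; the calibration is good to about 2 mm. A picture is of the moment at which its call begins: read the wrist's pose just before it. There is no depth.
- close_job(): hands the job in, once; it reports no verdict.
The state is a dict: "time": time; "joint_positions": joint angles; "dq": joint speeds; "tau": joint torques, N m; "tool_pos": TCP position; "tcp_rot": TCP orientation; "contact_force": force on the tool from outside, world axes, zero at the start; "moment": the same for the moment, N m; "grip_width": finger opening in mm.
Only numpy, scipy, OpenCV 4.12 (cv2) and the standard library are available. Lean on these libraries where they do the work, as an engineer would, in place of code of your own. Each camera call takes 0.05 s, during which the arm holds its last target.

## Working session

There is one attempt and no reset: what is moved stays moved. The work goes in short steps, Python scripts to look and compute and a tool call to move; the robot and the scene stay as the last step left them, time stands still between calls to the robot, and variables do not carry over. Pictures are saved under pics/ and viewed, and the job is handed in when it is done.

Besides the shell and the picture viewer there is one more tool, called after "Emit:" as name(argument=value, ...) on one line, values as JSON. step_arm: Moves the arm, as the interface text tells. Its arguments: {"type":"object","properties":{"increments":{"type":"string"}},"required":["increments"]}

```bash
ls; mkdir -p pics
python3 - <<'E'
from plant import *
import cv2
print(get_obs(), nose_length)
for n in ["side","top"]:
    c=capture(n); cv2.imwrite(f"pics/{n}0.png",c["frame"][:,:,::-1]); print(n,c["K"],c["extrinsics"])
o=get_obs();c=capture("wrist");cv2.imwrite("pics/wrist0.png",c["frame"][:,:,::-1]);print(c["K"],c["tool_from_camera"])
E
```

```text
pics
{'time': 0.0, 'joint_positions': array([ 1.07204635e+00,  3.42723738e-01,  1.52503102e+00, -3.51080242e-05,
        1.27539872e+00, -1.46006322e-01]), 'dq': array([-0.00056676,  0.00020835,  0.00086426,  0.00049511, -0.00184174,
        0.000407  ]), 'tau': array([ 1.43745830e-03, -4.31231368e+01, -2.44228417e+01,  7.18742958e-02,
        5.57643129e-02, -1.11974286e-04]), 'tool_pos': array([181.18091898, 492.33923794, 248.03952811]), 'tcp_rot': array([-3.14004356e+00, -1.93866401e-04,  2.78885909e+00]), 'contact_force': array([-0.0950528 ,  0.48171101,  0.82999537]), 'moment': array([-0.02959269,  0.01794579, -0.03906809]), 'grip_width': 92.16582220109139} 22.0
side [[390.48336493   0.         252.91814096]
 [  0.         390.48336493 193.04863531]
 [  0.           0.           1.        ]] [[ 6.96321277e-01 -7.17593899e-01 -1.39883828e-02 -3.46791410e+02]
 [-4.91144069e-01 -4.62191475e-01 -7.38347170e-01  3.44372939e+02]
 [ 5.23368114e-01  5.20997156e-01 -6.74275746e-01  7.57944175e+02]
 [ 0.00000000e+00  0.00000000e+00  0.00000000e+00  1.00000000e+00]]
top [[488.82827762   0.         253.90319668]
 [  0.         488.82827762 198.05180522]
 [  0.           0.           1.        ]] [[-2.74064653e-02 -9.99620125e-01 -2.91386289e-03  2.85503904e+01]
 [-9.82910553e-01  2.74789276e-02 -1.82021300e-01  5.41935101e+02]
 [ 1.82032225e-01 -2.12449387e-03 -9.83290270e-01  1.09422891e+03]
 [ 0.00000000e+00  0.00000000e+00  0.00000000e+00  1.00000000e+00]]
[[280.51462455   0.         257.04724425]
 [  0.         280.51462455 191.59750298]
 [  0.           0.           1.        ]] [[ 4.39001362e-05 -9.69749575e-01 -2.44101946e-01  6.50243836e+01]
 [ 9.99999576e-01 -1.81947837e-04  9.02671848e-04 -1.07556487e+00]
 [-9.19779462e-04 -2.44101882e-01  9.69749156e-01 -1.35362442e+02]
 [ 0.00000000e+00  0.00000000e+00  0.00000000e+00  1.00000000e+00]]
```

View pics/top0.png

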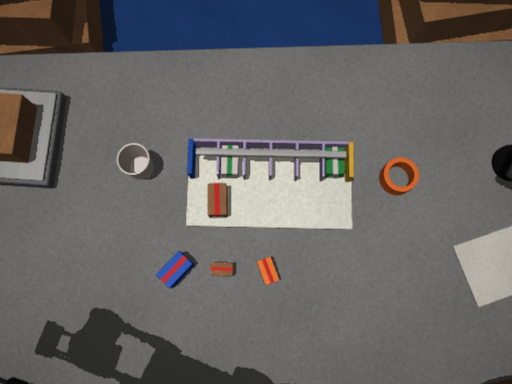

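View pics/side0.png

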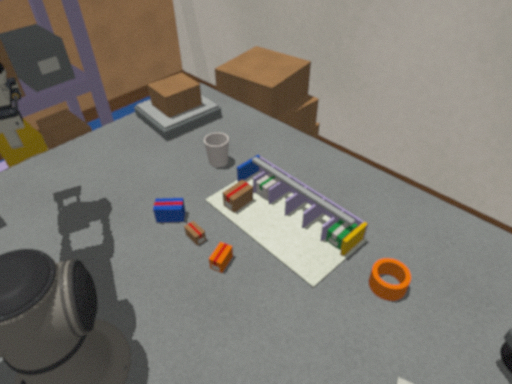

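View pics/wrist0.png

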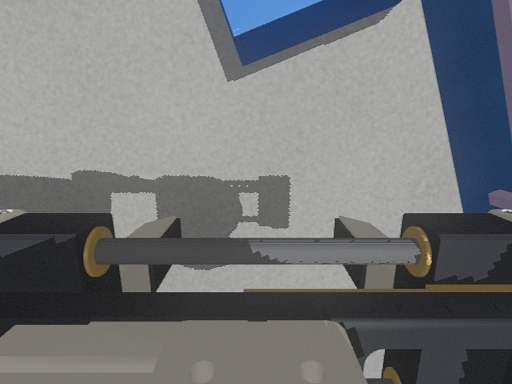

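```bash
cat > h.py <<'E'
import numpy as np, cv2
from scipy.spatial.transform import Rotation as R
def w2c(c,obs=None):
    if "extrinsics" in c: return np.array(c["extrinsics"])
    T=np.eye(4); T[:3,:3]=R.from_euler('xyz',obs["tcp_rot"]).as_matrix(); T[:3,3]=obs["tool_pos"]
    return np.linalg.inv(T@c["tool_from_camera"])
def ray(c,uv,z,obs=None):
    E=w2c(c,obs); C=np.linalg.inv(E)
    d=C[:3,:3]@np.linalg.inv(c["K"])@np.array([uv[0],uv[1],1.0]); o=C[:3,3]
    return o+d*(z-o[2])/d[2]
def proj(c,p,obs=None):
    q=w2c(c,obs)@np.append(p,1); u=c["K"]@q[:3]; return u[:2]/u[2]
E
python3 - <<'E'
from plant import *
from h import *
c=capture("top"); f=c["frame"]; g=f[125:235,175:365]
cv2.imwrite("pics/topc.png",cv2.resize(g[:,:,::-1],None,fx=4,fy=4,interpolation=cv2.INTER_CUBIC))
hsv=cv2.cvtColor(f,cv2.COLOR_RGB2HSV)
m={}
m["yellow"]=cv2.inRange(hsv,(20,150,80),(32,255,255)); m["blue"]=cv2.inRange(hsv,(105,150,60),(125,255,255))
m["red"]=cv2.inRange(hsv,(0,180,80),(5,255,255))|cv2.inRange(hsv,(174,180,80),(180,255,255))
m["brown"]=cv2.inRange(hsv,(8,100,40),(18,200,200))
for k,v in m.items():
    n,l,s,ce=cv2.connectedComponentsWithStats(v)
    for i in range(1,n):
        if s[i,4]>25 and 100<ce[i][1]<300 and 140<ce[i][0]<420:
            r=cv2.minAreaRect(np.argwhere(l==i)[:,::-1].astype(np.float32)); print(k,s[i],ce[i].round(1),[np.round(x,1) for x in r], ray(c,ce[i],64)[:2].round(1),ray(c,ce[i],58)[:2].round(1))
E
```

```text
yellow [345 142   9  39 270] [349.5 161.9] [array([349., 161.]), array([38.,  8.]), np.float64(90.0)] [ 619.8 -212.5] [ 621.3 -213.7]
blue [188 139   6  36 174] [190.3 156.2] [array([190.5, 156.5]), array([35.,  5.]), np.float64(90.0)] [644.1 160.1] [645.7 160.9]
blue [157 252  26  26 183] [169.2 264.3] [array([169.5, 264. ]), array([ 4.9, 33.2]), np.float64(45.0)] [393.4 208.7] [393.7 209.7]
blue [165 259  28  29 230] [178.8 273.2] [array([178.7, 273.2]), array([ 6.6, 33.4]), np.float64(43.3)] [372.9 187.1] [373.2 188. ]
red [214 184   6  32 145] [216.3 199.3] [array([216.5, 199.5]), array([31.,  5.]), np.float64(90.0)] [539.4 100.5] [540.5 100.9]
red [162 256  25  26 124] [173.8 268.4] [array([173.7, 268.7]), array([ 4.1, 32.6]), np.float64(43.4)] [383.8 198.3] [384.1 199.3]
red [263 259  11  24  87] [267.7 270.6] [array([267.7, 270.4]), array([24. ,  3.5]), np.float64(69.4)] [373.1 -13. ] [373.4 -13.1]
red [211 267  22   4  64] [221.3 268.5] [array([221.5, 268.5]), array([21.1,  2.8]), np.float64(4.8)] [380.7  91.3] [381.   91.7]
brown [380 157  17  18  27] [387.3 163.9] [array([3
[... 444 characters left out ...]
 np.float64(90.0)] [539.1 113.9] [540.2 114.4]
brown [220 184   7  33 225] [223.  199.9] [array([223., 200.]), array([32.,  6.]), np.float64(90.0)] [537.6  85. ] [538.7  85.4]
brown [266 256  14  26  41] [274.  268.5] [array([272.7, 268.4]), array([25.9,  5.7]), np.float64(70.8)] [377.5 -27.2] [377.8 -27.4]
brown [257 260  13  25  31] [261.5 272.8] [array([262.5, 272.4]), array([25.6,  4.3]), np.float64(68.6)] [368.7   1.2] [368.9   1.1]
brown [211 262  23   5  98] [221.7 264. ] [array([222., 264.]), array([22.,  4.]), np.float64(0.0)] [390.7  90.2] [391.   90.6]
brown [211 271  22   5  95] [221.6 272.9] [array([221.5, 273. ]), array([ 4., 21.]), np.float64(90.0)] [370.9  90.9] [371.1  91.3]
```

View pics/topc.png

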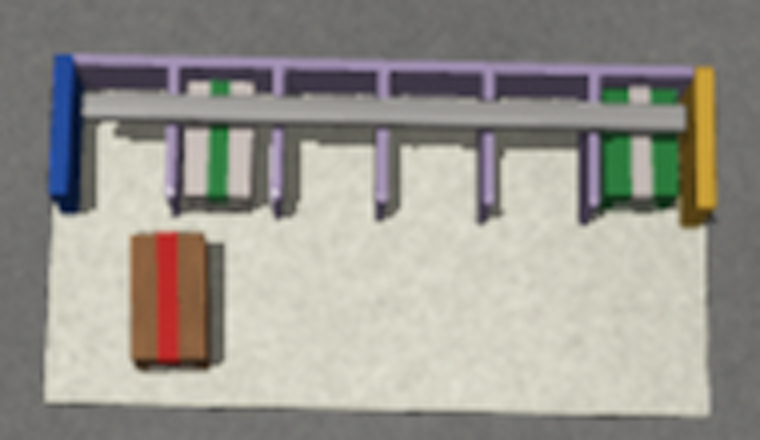

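```bash
cat >> h.py <<'E'
def rel(cmd,tgt):
    """cmd,tgt = (x,y,z,yaw), tool down; prints turn about tool z and shift along tool axes"""
    Rc=(R.from_euler('xyz',[np.pi,0,cmd[3]])).as_matrix()
    Rt=(R.from_euler('xyz',[np.pi,0,tgt[3]])).as_matrix()
    print("rotvec",R.from_matrix(Rc.T@Rt).as_rotvec().round(4),"shift",(Rc.T@(np.array(tgt[:3])-np.array(cmd[:3]))).round(1))
E
python3 -c "
from h import *
rel((181.387,492.688,248.741,2.789),(500,-20,300,-0.05))"
```

```text
rotvec [ 0.    -0.     2.839] shift [-476.1 -371.1  -51.3]
```

Emit:
step_arm(increments="0 0 0.18 -32 -25 -10 -1;0 0 0.36 -64 -50 -20 -1;0 0 0.54 -96 -75 -30 -1;0 0 0.72 -128 -100 -51 -1;0 0 0.9 -160 -125 -51 -1;0 0 1.08 -192 -150 -51 -1;0 0 1.26 -224 -175 -51 -1;0 0 1.44 -256 -200 -51 -1;0 0 1.62 -288 -225 -51 -1;0 0 1.8 -320 -250 -51 -1;0 0 1.98 -352 -275 -51 -1;0 0 2.16 -384 -300 -51 -1;0 0 2.34 -416 -325 -51 -1;0 0 2.52 -448 -350 -51 -1;0 0 2.7 -476 -371 -51 -1;0 0 2.839 -476 -371 -51 -1;0 0 2.839 -476 -371 -51 -1;0 0 2.839 -476 -371 -51 -1")

```text
time: 2.45
tool_pos: [499.7, -19.6, 299.7]
tcp_rot: [-3.141, 0.0, -0.047]
contact_force: [0.1, -0.4, 0.5]
grip_width: 0.6
```

Run:
```python
from plant import *
from h import *
import pickle
o=get_obs(); c=capture("wrist"); pickle.dump((o,c),open("w1.pkl","wb")); print(o["time"],o["tool_pos"],o["tcp_rot"],o["contact_force"],o["joint_positions"],o["grip_width"])
cv2.imwrite("pics/w1.png",cv2.resize(c["frame"][:,:,::-1],(800,600),interpolation=cv2.INTER_CUBIC))
```

```text
2.45 [499.66175002 -19.62216436 299.69509151] [-3.14144590e+00  1.61601941e-04 -4.70250688e-02] [ 0.09455081 -0.35589547  0.51788024] [-1.92710092e-01  2.59563350e-01  1.49852325e+00  1.23898534e-04
  1.38368725e+00  1.42508826e+00] 0.5793762036152149
```

View pics/w1.png

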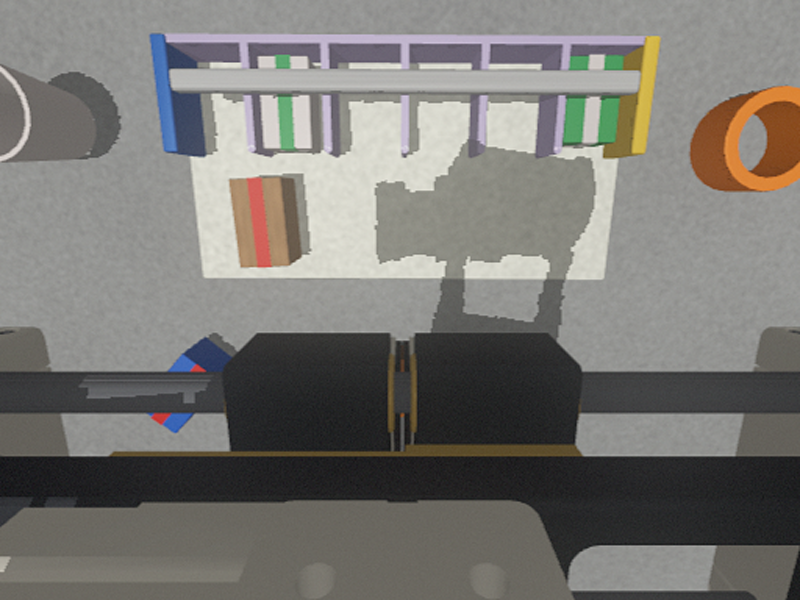

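Run:
```python
from h import *
import pickle
o,c=pickle.load(open("w1.pkl","rb")); f=c["frame"]; hsv=cv2.cvtColor(f,cv2.COLOR_RGB2HSV)
for n,(u,v) in dict(ytop=(417,60),yside=(400,85),btop=(102,60),bside=(118,85),bar=(260,52),wall=(200,26),brown=(150,140),brs=(187,140)).items(): print(n,hsv[v,u],f[v,u])
def comp(m,roi):
    x0,y0,x1,y1=roi; mm=np.zeros_like(m); mm[y0:y1,x0:x1]=m[y0:y1,x0:x1]
    n,l,s,ce=cv2.connectedComponentsWithStats(mm); i=1+np.argmax(s[1:,4]); return (l==i).astype(np.uint8)
def rect(m,z,name):
    cs=max(cv2.findContours(m,0,cv2.CHAIN_APPROX_NONE)[0],key=cv2.contourArea)
    b=cv2.boxPoints(cv2.minAreaRect(cs)); M=cv2.moments(m,True); ct=(M["m10"]/M["m00"],M["m01"]/M["m00"])
    w=np.array([ray(c,p,z,o)[:2] for p in b]); print(name,int(m.sum()),"ct",np.round(ct,1),ray(c,ct,z,o)[:2].round(1),"corners",w.round(1).tolist(),"sides",np.linalg.norm(np.diff(w,axis=0),axis=1).round(1))
V=hsv[:,:,2]
for nm,lo,hi,roi,z in [("yellow",(20,120,190),(32,255,255),(380,10,440,110),64),("blue",(100,120,150),(125,255,255),(85,10,140,110),64)]:
    rect(comp(cv2.inRange(hsv,lo,hi),roi),z,nm)
rect(comp(cv2.inRange(hsv,(0,100,185),(10,255,255))|cv2.inRange(hsv,(172,100,120),(180,255,255)),(140,105,200,180)),58,"red")
g=cv2.resize(f[15:185,85:435],None,fx=2.2,fy=2.2,interpolation=cv2.INTER_CUBIC); cv2.imwrite("pics/w1c.png",g[:,:,::-1])
```

```text
ytop [ 23 147 194] [194 169  82]
yside [ 23 145 128] [128 110  55]
btop [108 152 183] [ 74 116 183]
bside [111  90 102] [ 66  77 102]
bar [ 30   4 177] [177 177 174]
wall [134  28 207] [195 184 207]
brown [ 16 106 163] [163 131  95]
brs [ 14  67 107] [107  92  79]
yellow 628 ct [413.   59.6] [ 628.2 -216.7] corners [[585.4, -208.8], [669.4, -213.8], [667.7, -223.9], [583.6, -219.5]] sides [84.1 10.2 84.2]
blue 628 ct [104.2  58.6] [647.2 159.2] corners [[687.2, 162.4], [687.8, 152.2], [603.7, 155.9], [603.0, 166.7]] sides [10.2 84.1 10.8]
red 547 ct [165.3 141.8] [543.6  99.4] corners [[579.4, 105.5], [580.2, 92.8], [505.5, 93.3], [504.6, 106.6]] sides [12.7 74.7 13.4]
```

View pics/w1c.png

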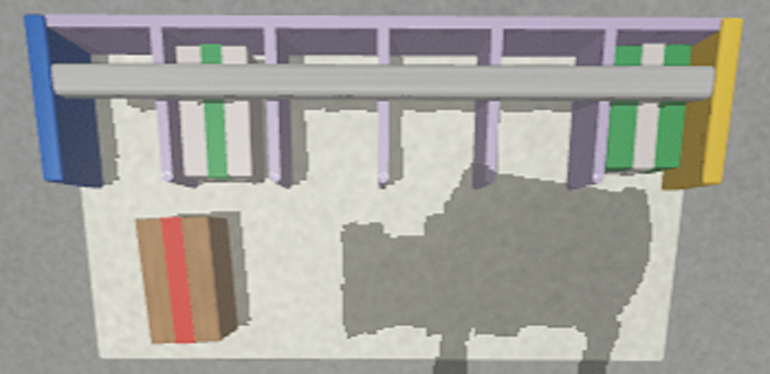

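```bash
python3 -c "
from h import *
rel((500,-20,299.7,-0.05),(637,-184,116,-0.05))"
```

```text
rotvec [0. 0. 0.] shift [145.  156.9 183.7]
```

Emit:
step_arm(increments="0 0 0 36 39 20 -1;0 0 0 72 78 40 -1;0 0 0 108 117 60 -1;0 0 0 145 157 90 -1;0 0 0 145 157 130 -1;0 0 0 145 157 165 -1;0 0 0 145 157 184 -1;0 0 0 145 157 184 -1;0 0 0 145 157 184 -1")

```text
time: 3.62
tool_pos: [637.5, -183.9, 117.0]
tcp_rot: [3.141, -0.002, -0.049]
contact_force: [0.1, -0.3, 0.1]
grip_width: 0.0
```

Run:
```python
from plant import *
from h import *
import pickle
for n in ["side","top","wrist"]:
    o=get_obs(); c=capture(n); f=c["frame"]; pickle.dump((o,c),open(n+"2.pkl","wb"))
    if n=="side": f=f[150:320,200:430]; f=cv2.resize(f,None,fx=3.4,fy=3.4,interpolation=cv2.INTER_CUBIC)
    elif n=="top":f=f[110:250,160:380]; f=cv2.resize(f,None,fx=3.5,fy=3.5,interpolation=cv2.INTER_CUBIC)
    cv2.imwrite(f"pics/{n}2.png",f[:,:,::-1])
    print(o["time"],o["tool_pos"],o["tcp_rot"],o["contact_force"])
```

```text
3.625 [ 637.47355743 -183.90166901  116.95510075] [ 3.14104886e+00 -1.81716531e-03 -4.90812644e-02] [ 0.14598843 -0.25929624  0.10676708]
3.675 [ 637.6101681  -184.0274522   117.27247311] [ 3.14079585e+00 -2.47711530e-03 -4.93100919e-02] [ 0.27309885 -0.11372165  0.01999081]
3.725 [ 637.54301499 -184.07236173  117.28623155] [ 3.14079023e+00 -2.45876817e-03 -4.95046374e-02] [ 0.76554558 -0.28572941  0.01886148]
```

View pics/side2.png

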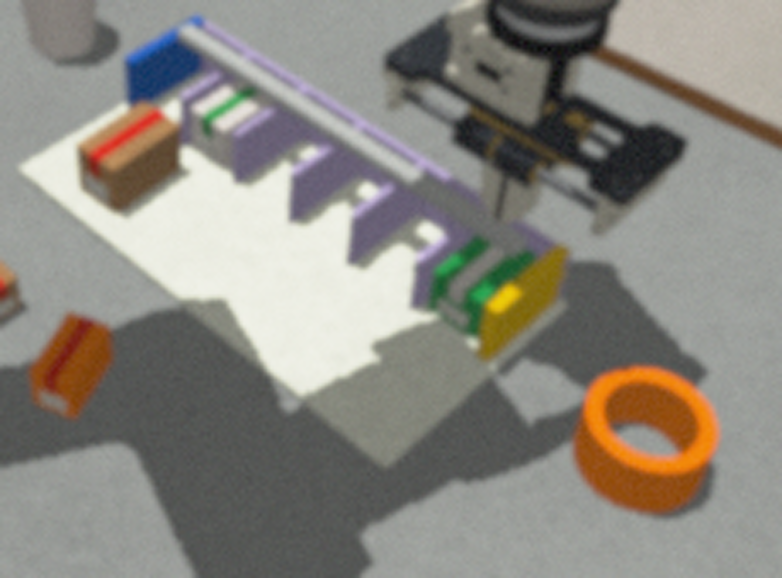

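View pics/top2.png

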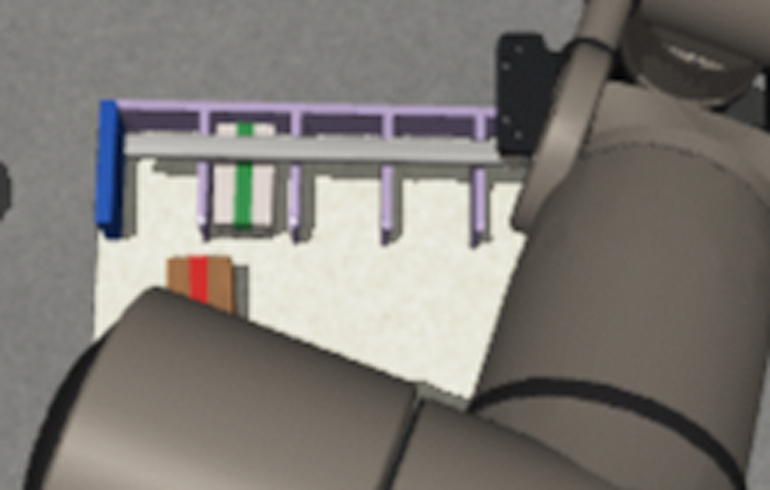

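View pics/wrist2.png

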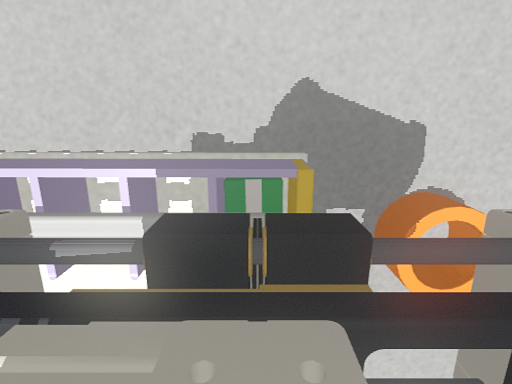

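Emit:
step_arm(increments="0 0 0 0 0 5 -1;0 0 0 0 0 10 -1;0 0 0 0 0 10 -1;0 0 0 0 0 10 -1")

```text
time: 4.28
tool_pos: [636.8, -184.0, 105.6]
tcp_rot: [-3.141, 0.0, -0.05]
contact_force: [0.4, -0.3, 0.6]
grip_width: 0.3
```

Emit:
step_arm(increments="0 0 0 0 0 1.5 -1;0 0 0 0 0 3 -1;0 0 0 0 0 3 -1")

```text
time: 4.65
tool_pos: [637.0, -184.1, 103.1]
tcp_rot: [3.141, -0.001, -0.05]
contact_force: [0.1, -0.0, 3.3]
grip_width: 0.4
```

Emit:
step_arm(increments="0 0 0 0 0 0.7 -1;0 0 0 0 0 1.5 -1;0 0 0 0 0 1.5 -1")

```text
time: 5.03
tool_pos: [637.0, -184.0, 101.3]
tcp_rot: [3.142, -0.001, -0.05]
contact_force: [0.7, 0.5, 4.0]
grip_width: 0.4
```

Emit:
step_arm(increments="0 0 0 0 -3 0 -1;0 0 0 0 -8 0 -1;0 0 0 0 -14 0 -1;0 0 0 0 -20 0 -1;0 0 0 0 -26 0 -1;0 0 0 0 -32 0 -1;0 0 0 0 -38 0 -1;0 0 0 0 -44 0 -1;0 0 0 0 -50 0 -1;0 0 0 0 -56 0 -1;0 0 0 0 -62 0 -1")

```text
time: 6.4
tool_pos: [639.9, -121.7, 101.2]
tcp_rot: [-3.142, 0.0, -0.05]
contact_force: [-0.3, -3.2, 3.9]
grip_width: 0.8
```

Emit:
step_arm(increments="0 0 0 0 -6 0 -1;0 0 0 0 -12 0 -1;0 0 0 0 -18 0 -1;0 0 0 0 -24 0 -1;0 0 0 0 -30 0 -1;0 0 0 0 -36 0 -1;0 0 0 0 -42 0 -1;0 0 0 0 -48 0 -1;0 0 0 0 -54 0 -1;0 0 0 0 -59 0 -1;0 0 0 0 -62 0 -1;0 0 0 0 -62 0 -1;0 0 0 0 -62 0 -1;0 0 0 0 -62 0 -1")

```text
time: 8.15
tool_pos: [643.0, -59.6, 101.2]
tcp_rot: [-3.141, 0.0, -0.05]
contact_force: [-0.6, 2.8, 4.2]
grip_width: 0.4
```

Run:
```python
from plant import *
from h import *
o=get_obs(); c=capture("wrist"); cv2.imwrite("pics/w3.png",c["frame"][:,:,::-1]); 
s=capture("side");f=cv2.resize(s["frame"][150:300,220:420],None,fx=4,fy=4,interpolation=cv2.INTER_CUBIC);cv2.imwrite("pics/s3.png",f[:,:,::-1])
print(o["tool_pos"],o["contact_force"])
```

```text
[643.03406945 -59.59646774 101.15660091] [-0.56936919  2.7583515   4.1751633 ]
```

View pics/w3.png

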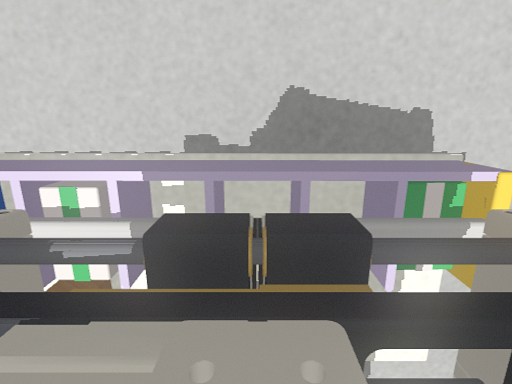

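View pics/s3.png

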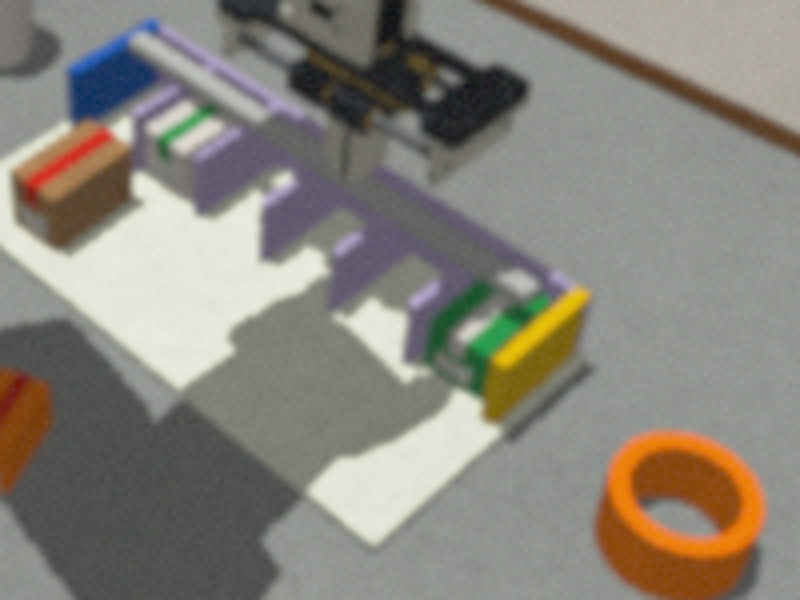

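```bash
python3 -c "
from h import *
rel((643,-59.8,101.2,-0.05),(542.5,99.8,150,-0.05))"
```

```text
rotvec [0. 0. 0.] shift [-108.4 -154.4  -48.8]
```

Emit:
step_arm(increments="0 0 0 0 0 -10 -1;0 0 0 0 0 -30 -1;0 0 0 0 0 -50 -1;0 0 0 0 0 -60 -1;0 0 0 0 0 -60 -1")

```text
time: 8.88
tool_pos: [643.1, -60.4, 161.7]
tcp_rot: [3.141, -0.001, -0.05]
contact_force: [0.3, -0.4, -0.1]
grip_width: 0.5
```

Emit:
step_arm(increments="0 0 0 -50 -35 -20 0.3;0 0 0 -100 -70 -39 0.3;0 0 0 -150 -104 -39 0.3;0 0 0 -200 -138 -39 0.3;0 0 0 -210 -144 -39 0.3;0 0 0 -210 -144 -39 0.3;0 0 0 -210 -144 -39 0.3")

```text
time: 9.75
tool_pos: [441.9, 93.5, 200.0]
tcp_rot: [3.141, -0.001, -0.051]
contact_force: [-0.7, -0.3, 0.0]
grip_width: 59.4
```

Run:
```python
from plant import *
from h import *
o=get_obs(); c=capture("wrist"); f=c["frame"]; cv2.imwrite("pics/w4.png",f[:,:,::-1]); 
print(o["time"],o["tool_pos"],o["tcp_rot"],o["contact_force"],o["grip_width"])
hsv=cv2.cvtColor(f,cv2.COLOR_RGB2HSV)
m=cv2.inRange(hsv,(0,130,150),(8,255,255))|cv2.inRange(hsv,(172,130,150),(180,255,255))
n,l,s,ce=cv2.connectedComponentsWithStats(m)
for i in range(1,n):
    if s[i,4]>150:
        b=cv2.boxPoints(cv2.minAreaRect(np.argwhere(l==i)[:,::-1].astype(np.float32))); w=np.array([ray(c,p,58,o)[:2] for p in b]); print(s[i],b.round(1).tolist(),w.round(1).tolist(),w.mean(0).round(1))
```

```text
9.75 [441.860882   93.4549844 200.0400975] [ 3.14141846e+00 -6.08464719e-04 -5.11218582e-02] [-0.65552622 -0.28286537  0.04083963] 59.36683352649805
[ 236   38   17   87 1103] [[235.60000610351562, 38.400001525878906], [248.60000610351562, 37.70000076293945], [252.89999389648438, 123.5], [239.89999389648438, 124.0999984741211]] [[579.7, 104.8], [579.7, 93.1], [504.9, 93.4], [505.0, 105.9]] [542.3  99.3]
[238 229  45   8 306] [[237.8000030517578, 235.39999389648438], [238.0, 228.60000610351562], [282.0, 230.0], [281.79998779296875, 236.89999389648438]] [[390.4, 115.7], [398.1, 114.9], [394.1, 68.6], [386.4, 69.1]] [392.3  92.1]
```

View pics/w4.png

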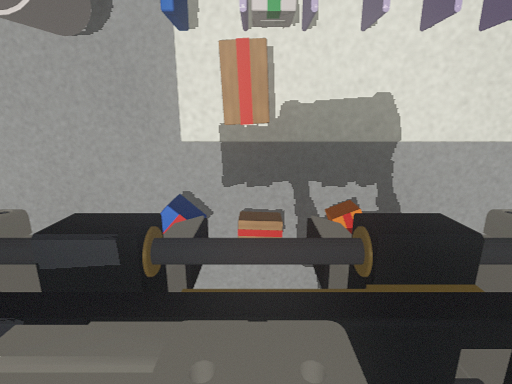

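Emit:
step_arm(increments="0 0 0 35 -4 0 0.3;0 0 0 70 -8 0 0.3;0 0 0 100 -10.7 10 0.3;0 0 0 100 -10.7 45 0.3;0 0 0 100 -10.7 80 0.3;0 0 0 100 -10.7 80 0.3")

```text
time: 10.55
tool_pos: [539.9, 98.9, 117.4]
tcp_rot: [3.141, 0.006, -0.052]
contact_force: [-0.4, -0.3, 1.3]
grip_width: 59.6
```

Run:
```python
from plant import *
from h import *
o=get_obs(); print(o["time"],o["tool_pos"],o["contact_force"])
s=capture("side");f=cv2.resize(s["frame"][100:250,160:360],None,fx=4,fy=4,interpolation=cv2.INTER_CUBIC);cv2.imwrite("pics/s5.png",f[:,:,::-1])
```

```text
10.55 [539.9192795   98.89518346 117.35771173] [-0.37497279 -0.27830064  1.30290106]
```

View pics/s5.png

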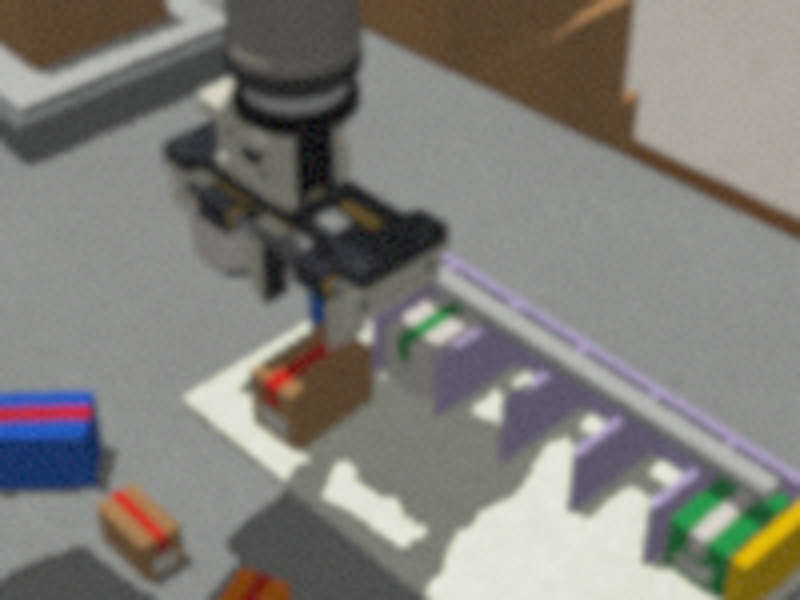

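Emit:
step_arm(increments="0 0 0 0 0 0 0.3;0 0 0 0 0 15 0.3;0 0 0 0 0 35 0.3;0 0 0 0 0 50 0.3;0 0 0 0 0 50 0.3;0 0 0 0 0 50 0.3")

```text
time: 11.35
tool_pos: [541.4, 99.9, 70.7]
tcp_rot: [-3.141, -0.001, -0.05]
contact_force: [0.3, 0.3, 0.2]
grip_width: 59.9
```

Emit:
step_arm(increments="0 0 0 0 0 10 0.3;0 0 0 0 0 20 0.3;0 0 0 0 0 29 0.3;0 0 0 0 0 32 0.3;0 0 0 0 0 32 0.3;0 0 0 0 0 32 0.3")

```text
time: 12.1
tool_pos: [541.2, 99.9, 38.4]
tcp_rot: [-3.141, -0.001, -0.05]
contact_force: [-0.4, -0.0, 0.9]
grip_width: 59.7
```

Emit:
step_arm(increments="0 0 0 0 3 0 0.3;0 0 0 0 6 0 0.3;0 0 0 0 9 0 0.3;0 0 0 0 12 0 0.3;0 0 0 0 16 0 0.3;0 0 0 0 21 0 0.3;0 0 0 0 26 0 0.3;0 0 0 0 32 0 0.3;0 0 0 0 38 0 0.3;0 0 0 0 40 0 0.3;0 0 0 0 40 0 0.3")

```text
time: 13.48
tool_pos: [538.8, 59.6, 38.1]
tcp_rot: [3.141, 0.0, -0.05]
contact_force: [-0.4, 1.2, 0.1]
grip_width: 60.0
```

Run:
```python
from plant import *
from h import *
o=get_obs(); print(o["time"],o["tool_pos"],o["contact_force"])
s=capture("side");f=cv2.resize(s["frame"][100:250,160:360],None,fx=4,fy=4,interpolation=cv2.INTER_CUBIC);cv2.imwrite("pics/s6.png",f[:,:,::-1])
s=capture("top");f=cv2.resize(s["frame"][130:240,170:370],None,fx=4,fy=4,interpolation=cv2.INTER_CUBIC);cv2.imwrite("pics/t6.png",f[:,:,::-1])
```

```text
13.475 [538.82671696  59.62890374  38.11914277] [-0.4313387   1.21333961  0.10598682]
```

View pics/s6.png

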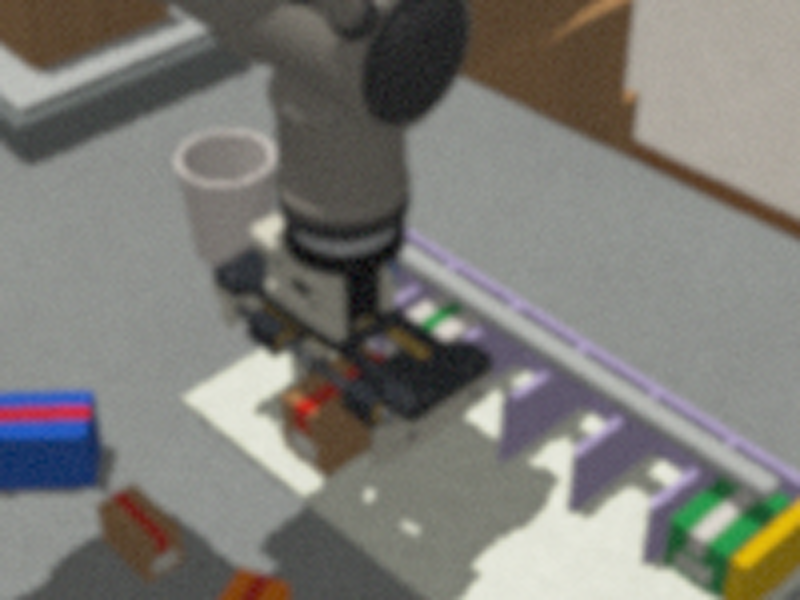

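View pics/t6.png

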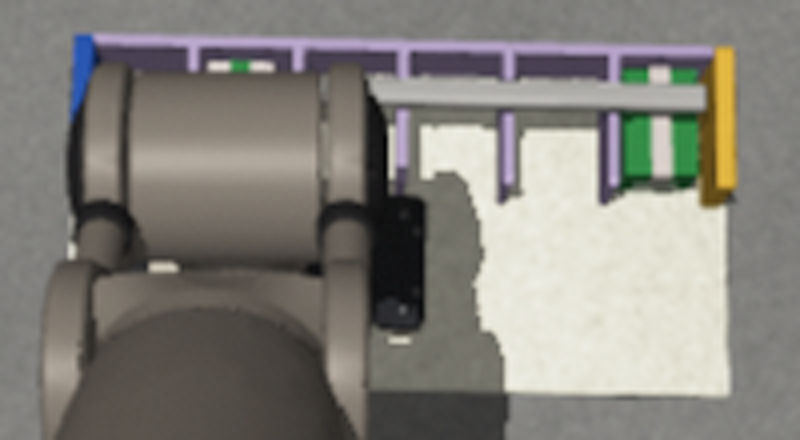

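Emit:
step_arm(increments="0 0 0 0 3 0 0.3;0 0 0 0 8 0 0.3;0 0 0 0 15 0 0.3;0 0 0 0 22 0 0.3;0 0 0 0 29 0 0.3;0 0 0 0 36 0 0.3;0 0 0 0 43 0 0.3;0 0 0 0 50 0 0.3;0 0 0 0 57 0 0.3;0 0 0 0 64 0 0.3;0 0 0 0 71 0 0.3;0 0 0 0 78 0 0.3;0 0 0 0 85 0 0.3;0 0 0 0 92 0 0.3;0 0 0 0 99 0 0.3;0 0 0 0 106 0 0.3;0 0 0 0 112 0 0.3;0 0 0 0 117 0 0.3;0 0 0 0 121 0 0.3;0 0 0 0 122.5 0 0.3")

```text
time: 16.08
tool_pos: [532.8, -62.6, 38.2]
tcp_rot: [-3.142, -0.0, -0.05]
contact_force: [0.4, 0.8, 0.1]
grip_width: 59.7
```

Emit:
step_arm(increments="0 0 0 0 0 0 0.3;0 0 0 0 0 0 0.3")

```text
time: 16.32
tool_pos: [532.8, -62.3, 38.2]
tcp_rot: [-3.142, -0.0, -0.05]
contact_force: [0.5, 0.4, -1.2]
grip_width: 59.7
```

Run:
```python
from plant import *
from h import *
o=get_obs(); print(o["time"],o["tool_pos"],o["tcp_rot"],o["contact_force"])
s=capture("side");f=cv2.resize(s["frame"][130:280,200:400],None,fx=4,fy=4,interpolation=cv2.INTER_CUBIC);cv2.imwrite("pics/s7.png",f[:,:,::-1])
```

```text
16.325 [532.80781087 -62.34451845  38.20648941] [-3.14155620e+00 -2.83755521e-05 -5.00101549e-02] [ 0.51254975  0.40923917 -1.22744944]
```

View pics/s7.png

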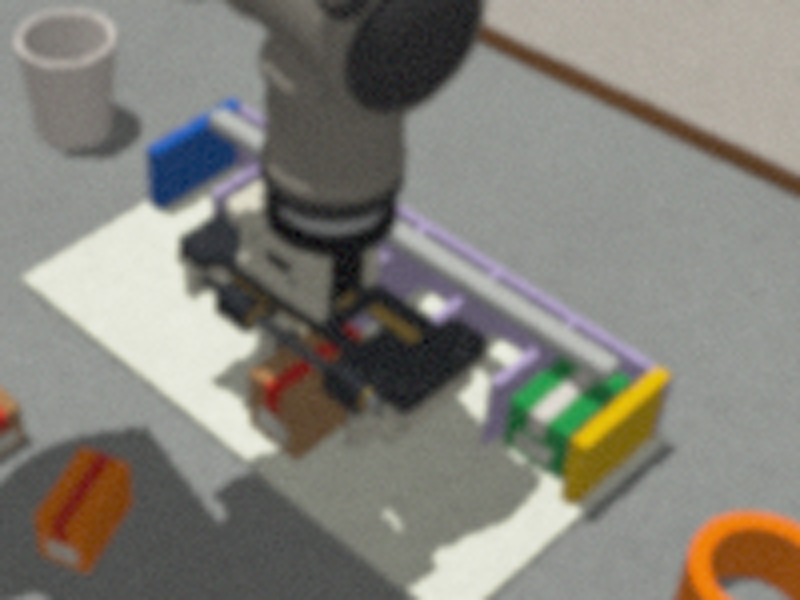

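Emit:
step_arm(increments="0 0 0 0 -4 0 0.3;0 0 0 0 -8 0 0.3;0 0 0 0 -8 0 0.3;0 0 0 0 -8 -15 0.3;0 0 0 0 -8 -40 0.3;0 0 0 0 -8 -80 0.3;0 0 0 -25 -8 -120 -1;0 0 0 -65 -8 -140 -1;0 0 0 -95 -8 -140 -1;0 0 0 -95 -8 -140 -1;0 0 0 -95 -8 -140 -1;0 0 0 -95 -8 -140 -1")

```text
time: 17.88
tool_pos: [439.2, -49.9, 178.3]
tcp_rot: [3.142, -0.001, -0.05]
contact_force: [0.5, -0.4, 0.5]
grip_width: 4.3
```

```bash
cat > par.py <<'E'
from plant import *
from h import *
import sys
o=get_obs(); c=capture("wrist"); f=c["frame"]; cv2.imwrite(f"pics/{sys.argv[1]}.png",f[:,:,::-1]); 
print(o["time"],o["tool_pos"],o["tcp_rot"],o["contact_force"],o["grip_width"])
O=np.array([594.8,-26.6]); a=-0.0505; Q=np.array([[np.cos(a),np.sin(a)],[-np.sin(a),np.cos(a)]])
print("tcp rack",(Q@(o["tool_pos"][:2]-O)).round(1))
hsv=cv2.cvtColor(f,cv2.COLOR_RGB2HSV)
m=cv2.inRange(hsv,(0,130,150),(8,255,255))|cv2.inRange(hsv,(172,130,150),(180,255,255))
n,l,s,ce=cv2.connectedComponentsWithStats(m)
for i in range(1,n):
    if s[i,4]>150 and s[i,3]>s[i,2]:
        b=cv2.boxPoints(cv2.minAreaRect(np.argwhere(l==i)[:,::-1].astype(np.float32))); w=np.array([ray(c,p,58,o)[:2] for p in b]); r=(Q@(w-O).T).T
        print(s[i],b.round(1).tolist(),"world",w.mean(0).round(1),"rack",r.round(1).tolist(),r.mean(0).round(1))
E
python3 par.py w8
```

```text
17.875 [439.16971614 -49.85283707 178.27129943] [ 3.14156959e+00 -5.57259119e-04 -5.01828081e-02] [ 0.50245846 -0.36360013  0.45327293] 4.339949219540809
tcp rack [-154.3  -31.1]
[ 251   38   14   93 1264] [[251.0, 38.0], [264.0, 38.0], [264.0, 130.0], [251.0, 130.0]] world [533.6 -55.9] rack [[-22.5, -26.9], [-22.5, -37.6], [-96.8, -38.1], [-96.8, -26.5]] [-59.6 -32.3]
```

View pics/w8.png

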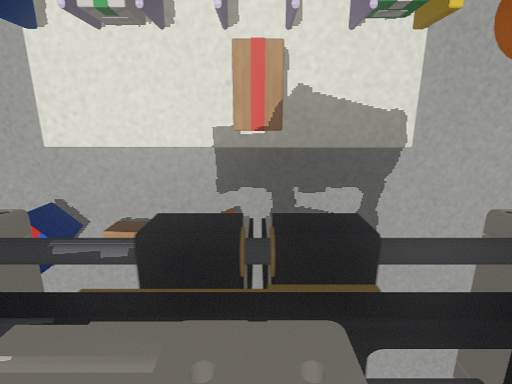

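Emit:
step_arm(increments="0 0 0 24 1 10 -1;0 0 0 24 1 40 -1;0 0 0 24 1 75 -1;0 0 0 24 1 105 -1;0 0 0 24 1 125 -1;0 0 0 24 1 134 -1;0 0 0 24 1 134 -1;0 0 0 24 1 134 -1")

```text
time: 18.92
tool_pos: [462.9, -52.0, 44.9]
tcp_rot: [3.141, -0.001, -0.05]
contact_force: [0.6, 0.6, -0.0]
grip_width: 0.5
```

```bash
python3 par.py w9
```

```text
18.925 [462.86635301 -52.00586278  44.85249528] [ 3.14139451e+00 -1.38197700e-03 -5.01957968e-02] [ 0.57986531  0.615965   -0.03067488] 0.49658271135903437
tcp rack [-130.5  -32. ]
[ 240    6   32  109 2734] [[240.0, 6.0], [271.0, 6.0], [271.0, 114.0], [240.0, 114.0]] world [550.9 -56.8] rack [[-22.2, -26.4], [-22.2, -38.4], [-62.4, -38.9], [-62.4, -25.8]] [-42.3 -32.4]
```

View pics/w9.png

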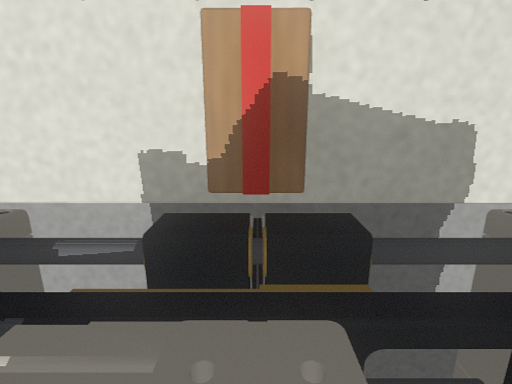

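Emit:
step_arm(increments="0 0 0 8 0 0 -1;0 0 0 16 0 0 -1;0 0 0 20 0 0 -1;0 0 0 24 0 0 -1;0 0 0 28 0 0 -1;0 0 0 33 0 0 -1;0 0 0 38 0 0 -1;0 0 0 43 0 0 -1;0 0 0 48 0 0 -1;0 0 0 53 0 0 -1;0 0 0 58 0 0 -1;0 0 0 63 0 0 -1;0 0 0 67 0 0 -1;0 0 0 70 0 0 -1;0 0 0 70 0 0 -1")

```text
time: 20.85
tool_pos: [532.5, -55.4, 44.3]
tcp_rot: [3.142, -0.001, -0.05]
contact_force: [1.2, -0.7, -0.4]
grip_width: 0.2
```

```bash
python3 par.py w10
python3 - <<'E'
from plant import *
from h import *
s=capture("side");f=cv2.resize(s["frame"][130:280,200:400],None,fx=4,fy=4,interpolation=cv2.INTER_CUBIC);cv2.imwrite("pics/s10.png",f[:,:,::-1])
E
```

```text
20.85 [532.469782   -55.41407618  44.25787524] [ 3.14157102e+00 -5.50197045e-04 -5.01072526e-02] [ 1.17009366 -0.73042598 -0.41752062] 0.15316037939563545
tcp rack [-60.8 -31.9]
[241  68  30  54 794] [[241.0, 68.0], [270.0, 68.0], [270.0, 121.0], [241.0, 121.0]] world [608.  -59.6] rack [[25.2, -26.4], [25.2, -38.1], [4.5, -38.3], [4.5, -26.2]] [ 14.8 -32.3]
```

View pics/w10.png

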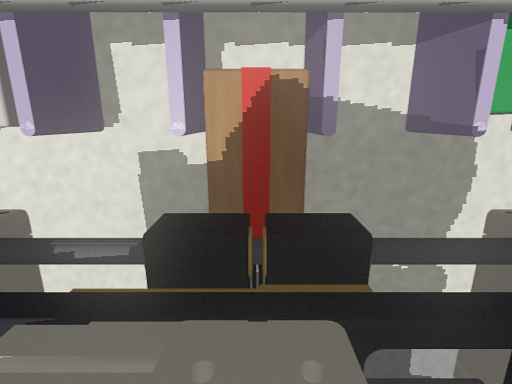

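View pics/s10.png

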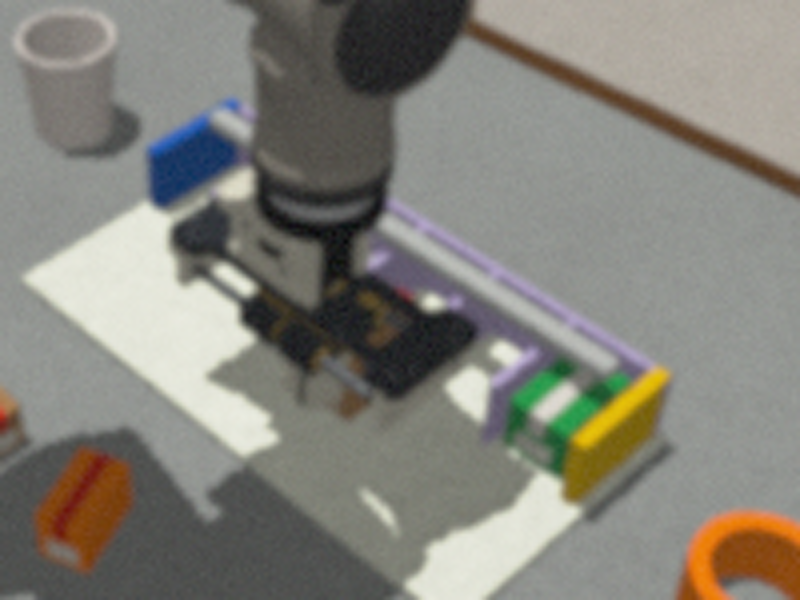

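Emit:
step_arm(increments="0 0 0 3 0 0 -1;0 0 0 7 0 0 -1;0 0 0 12 0 0 -1;0 0 0 17 0 0 -1;0 0 0 22 0 0 -1;0 0 0 27 0 0 -1;0 0 0 32 0 0 -1;0 0 0 37 0 0 -1;0 0 0 42 0 0 -1;0 0 0 46 0 0 -1;0 0 0 48 0 0 -1;0 0 0 48 0 0 -1")

```text
time: 22.45
tool_pos: [580.3, -57.8, 44.2]
tcp_rot: [-3.142, -0.0, -0.05]
contact_force: [-0.4, 0.6, 0.0]
grip_width: 0.8
```

```bash
python3 par.py w11
python3 - <<'E'
from plant import *
from h import *
s=capture("side");f=cv2.resize(s["frame"][130:280,200:400],None,fx=4,fy=4,interpolation=cv2.INTER_CUBIC);cv2.imwrite("pics/s11.png",f[:,:,::-1])
E
```

```text
22.45 [580.32903402 -57.79893893  44.21643395] [-3.14156946e+00 -4.80883204e-04 -5.01809684e-02] [-0.36589305  0.64146645  0.02278692] 0.750203368950482
tcp rack [-12.9 -31.9]
[241  68  31  41 789] [[241.0, 68.0], [271.0, 68.0], [271.0, 108.0], [241.0, 108.0]] world [658.4 -62.3] rack [[73.1, -26.4], [73.1, -38.5], [57.6, -38.7], [57.6, -26.2]] [ 65.3 -32.4]
```

View pics/w11.png

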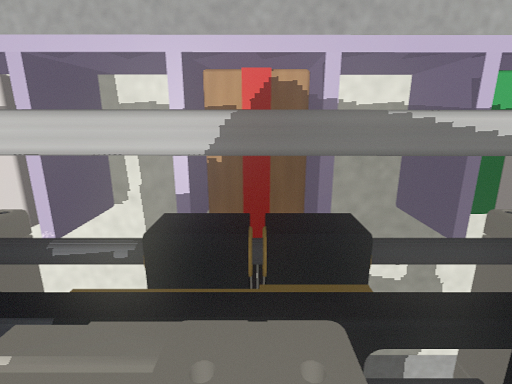

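View pics/s11.png

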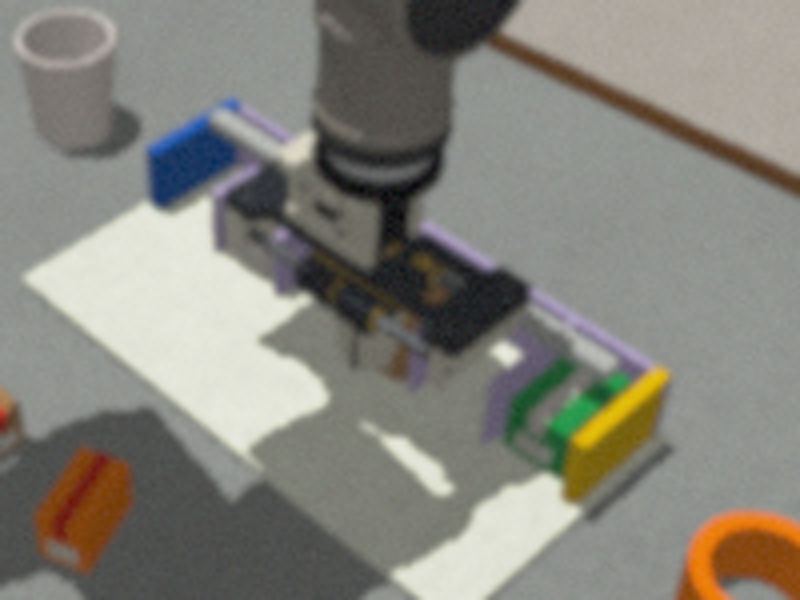

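Emit:
step_arm(increments="0 0 0 2 0 0 -1;0 0 0 4 0 0 -1;0 0 0 5 0 0 -1;0 0 0 5 0 0 -1")

```text
time: 23.05
tool_pos: [585.2, -58.1, 44.2]
tcp_rot: [-3.142, -0.0, -0.05]
contact_force: [0.4, 0.6, 1.5]
grip_width: 0.9
```

Emit:
step_arm(increments="0 0 0 1 0 0 -1;0 0 0 1 0 0 -1;0 0 0 1 0 0 -1")

```text
time: 23.42
tool_pos: [585.7, -58.0, 44.2]
tcp_rot: [-3.141, 0.001, -0.05]
contact_force: [-4.5, 0.1, 2.3]
grip_width: 0.7
```

Emit:
step_arm(increments="0 0 0 1 0 0 -1;0 0 0 1 0 0 -1;0 0 0 1 0 0 -1")

```text
time: 23.8
tool_pos: [585.6, -58.0, 44.2]
tcp_rot: [-3.141, 0.003, -0.05]
contact_force: [-7.3, 0.6, 6.6]
grip_width: 0.1
```

```bash
python3 par.py w12
python3 - <<'E'
from plant import *
from h import *
s=capture("side");f=cv2.resize(s["frame"][130:280,200:400],None,fx=4,fy=4,interpolation=cv2.INTER_CUBIC);cv2.imwrite("pics/s12.png",f[:,:,::-1])
o=get_obs();print(o["contact_force"],o["moment"])
E
```

```text
23.8 [585.64031022 -58.02482147  44.20338571] [-3.14131224  0.00321172 -0.05010505] [-7.28406857  0.62055247  6.61839218] 0.13695945831791154
tcp rack [ -7.6 -31.8]
[242  69  30  44 695] [[242.0, 69.0], [271.0, 69.0], [271.0, 112.0], [242.0, 112.0]] world [662.8 -62.7] rack [[78.0, -26.8], [78.0, -38.4], [61.4, -38.6], [61.4, -26.6]] [ 69.7 -32.6]
[-9.03280161  0.75080331  5.34138382] [-0.13849109  1.27960668 -0.04855409]
```

View pics/w12.png

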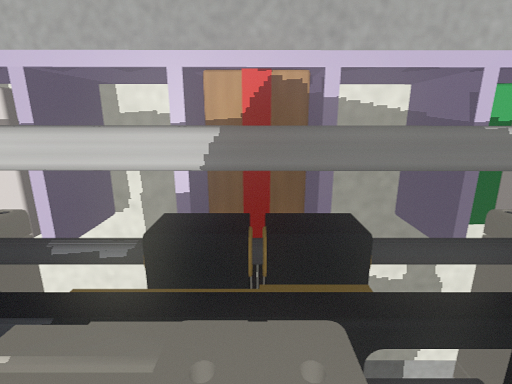

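View pics/s12.png

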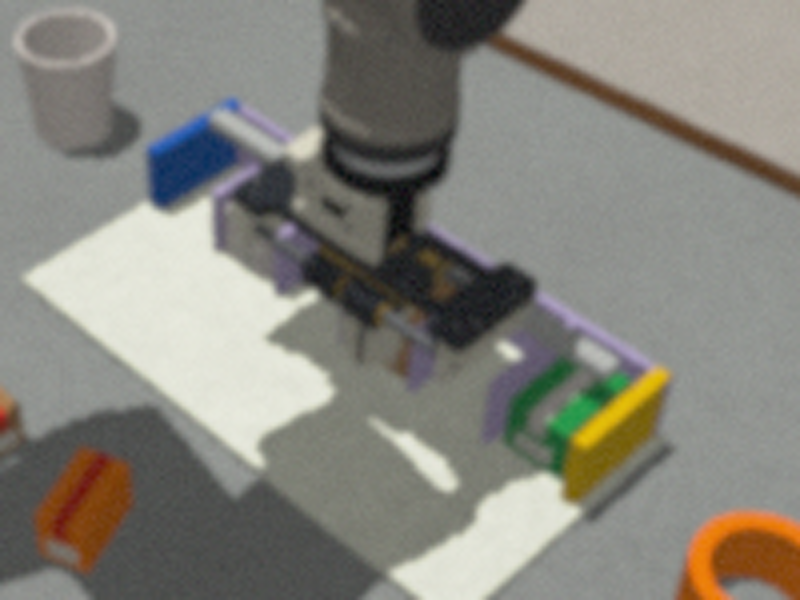

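Run:
```python
from plant import *
from h import *
o=get_obs(); c=capture("wrist"); f=c["frame"]
O=np.array([594.8,-26.6]); a=-0.0505
ex=np.array([np.cos(a),np.sin(a)]); ey=np.array([-np.sin(a),np.cos(a)])
for y in (-110,-31,40):
  for n,x,z in [("bar back top",58,82),("bar front top",42,82),("bar back -2",58,80),("bar front bottom",42,70),("wall front top",80,62),("parcel front if home",80,58)]:
    p=O+x*ex+y*ey; print(y,n,proj(c,[*p,z],o).round(1))
for u in (60,225,290,450): print(u,f[60:90,u].sum(1).tolist(), f[118:180,u].sum(1).tolist())
```

```text
-110 bar back top [486.5 120.7]
-110 bar front top [477.2 167.8]
-110 bar back -2 [481.9 120.7]
-110 bar front bottom [454.  162.7]
-110 wall front top [457.1  61.8]
-110 parcel front if home [450.2  63.8]
-31 bar back top [251.6 120.6]
-31 bar front top [251.8 167.7]
-31 bar back -2 [251.7 120.6]
-31 bar front bottom [252.4 162.6]
-31 wall front top [252.4  61.7]
-31 parcel front if home [252.5  63.7]
40 bar back top [ 40.8 120.5]
40 bar front top [ 49.5 167.5]
40 bar back -2 [ 45.1 120.5]
40 bar front bottom [ 71.4 162.5]
40 wall front top [68.7 61.7]
40 parcel front if home [75.2 63.7]
60 [596, 595, 594, 595, 596, 605, 561, 326, 295, 305, 301, 327, 327, 326, 294, 307, 294, 298, 300, 301, 302, 297, 304, 299, 300, 297, 304, 298, 300, 299] [305, 296, 295, 299, 306, 300, 299, 312, 375, 436, 478, 493, 509, 514, 527, 540, 557, 555, 555, 560, 558, 560, 554, 549, 546, 553, 557, 559, 567, 564, 566, 560, 554, 555, 548, 550, 544, 553, 551, 555, 559, 560, 566, 571, 570, 571, 555, 539, 522, 507, 497, 464, 339, 308, 306, 303, 301, 302, 300, 294, 302, 305]
225 [605, 609, 607, 604, 608, 614, 571,
[... 658 characters left out ...]
343, 353, 347, 344, 343, 339, 332, 334, 329, 332, 331, 331, 335, 331, 328, 329, 335, 329, 339, 334, 331, 338, 335, 344, 338, 340, 342, 334, 347, 344, 342, 340, 331, 322, 316, 309, 306, 269, 243, 233, 242, 242, 238, 240, 236, 237, 246]
450 [570, 573, 570, 575, 574, 572, 586, 416, 318, 319, 315, 313, 314, 318, 314, 337, 334, 329, 334, 334, 337, 342, 335, 342, 339, 328, 344, 339, 336, 335] [333, 287, 286, 288, 286, 289, 285, 282, 310, 323, 322, 334, 329, 342, 335, 344, 344, 341, 343, 348, 337, 338, 333, 325, 335, 335, 332, 339, 335, 331, 336, 337, 331, 335, 340, 335, 340, 341, 340, 340, 341, 334, 338, 339, 336, 332, 342, 327, 328, 315, 307, 304, 281, 281, 287, 288, 282, 278, 276, 277, 285, 284]
```

Emit:
step_arm(increments="0 0 0 -1 0 0 -1;0 0 0 -2 0 0 -1;0 0 0 -4 0 0 -1;0 0 0 -10 0 0 -1;0 0 0 -20 0 0 -1;0 0 0 -40 0 0 -1;0 0 0 -70 0 0 -1;0 0 0 -70 0 -30 -1;0 0 0 -70 0 -80 -1;0 0 0 -70 0 -130 -1;0 0 0 -70 0 -156 -1;0 0 0 -70 0 -156 -1;0 0 0 -70 0 -156 -1;0 0 0 -70 0 -156 -1")

```text
time: 25.7
tool_pos: [516.4, -54.5, 198.7]
tcp_rot: [-3.141, 0.003, -0.05]
contact_force: [1.0, 0.5, 0.2]
grip_width: 0.5
```

```bash
python3 par.py w13
python3 - <<'E'
from plant import *
from h import *
o=get_obs(); c=capture("wrist"); f=c["frame"]
O=np.array([594.8,-26.6]); a=-0.0505
ex=np.array([np.cos(a),np.sin(a)]); ey=np.array([-np.sin(a),np.cos(a)])
for n,x,z in [("wall front top",80,62),("parcel front if home",80,58),("parcel rear",5,58),("nose",0,62)]:
    print(n,proj(c,[*(O+x*ex-31*ey),z],o).round(1))
cv2.imwrite("pics/w13c.png",cv2.resize(f[0:150,150:350,::-1],None,fx=4,fy=4,interpolation=cv2.INTER_CUBIC))
s=capture("side");f=cv2.resize(s["frame"][130:280,200:400],None,fx=4,fy=4,interpolation=cv2.INTER_CUBIC);cv2.imwrite("pics/s13.png",f[:,:,::-1])
E
```

```text
25.7 [516.37570626 -54.50627967 198.73490836] [-3.14093916e+00  2.70551931e-03 -5.03457054e-02] [0.95832753 0.51835436 0.2028503 ] 0.5196080792889516
tcp rack [-76.9 -31.8]
[250  15  14  21 269] [[250.0, 15.0], [263.0, 15.0], [263.0, 35.0], [250.0, 35.0]] world [663.  -62.2] rack [[77.8, -26.4], [77.8, -37.8], [62.0, -37.9], [62.0, -26.3]] [ 69.9 -32.1]
[251  59  13  46 588] [[251.0, 59.0], [263.0, 59.0], [263.0, 104.0], [251.0, 104.0]] world [616.  -60.2] rack [[42.4, -27.1], [42.4, -38.0], [3.4, -38.2], [3.4, -26.9]] [ 22.9 -32.5]
wall front top [255.2  10.8]
parcel front if home [255.3  12.5]
parcel rear [255.4 102.4]
nose [255.4 107.8]
```

View pics/w13c.png

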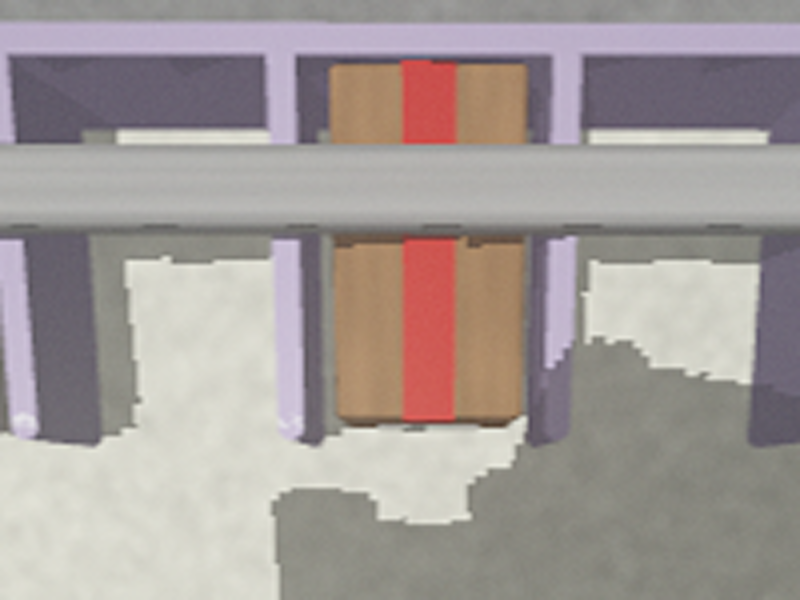

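View pics/s13.png

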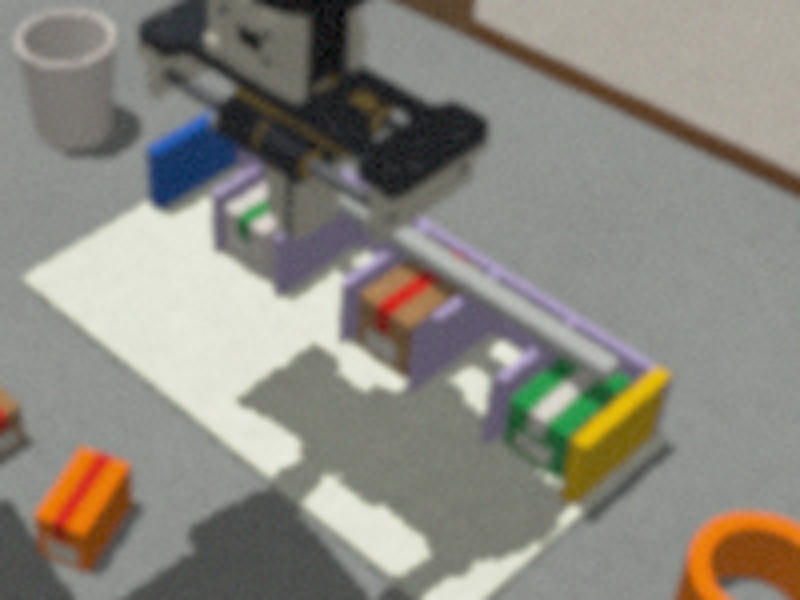

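```bash
python3 -c "
from plant import *
print(close_job())"
```

```text
the job is handed in; nothing more can be done
None
```

The brown parcel with the red tape is upright and home in the third gap from the yellow end. I handed the job in at about 26 s of the 64 s allowed.

**Counting on the bar:** With the gripper shut, I pressed the bar over gap 1 at about 4 N, sinking it about 3 mm. I ran along it past gap 1 (green carton) and gap 2 (empty) and stopped over gap 3 (empty). The wrist picture showed the tip mid-way between that gap's dividers before I lifted off.

**Pushing the parcel:** I slid it along the apron with one finger of the open gripper, which also squared it to the rack. Then I pushed it straight in from behind with the fingers shut, until it stopped and the force rose to about 9 N.

**Last checks:**
- **Position:** The parcel sits straight, about 1 mm off the middle of the gap.
- **Back wall:** Its front edge is at the wall to within about 1 mm, which is as fine as the pictures resolve.
- **Disagreement:** My camera estimate put the back wall at 80 mm, but the parcel stopped at about 78 mm. I put this down to calibration, because the wall's own edge in the picture was off by about the same amount.
- **Unexplained force:** During the final press the wrist also read about 5–7 N upward. I took it as finger friction on the parcel. In the pictures the bar was at its rest height and the gripper was not touching the dividers or the bar.
- **Other things:** The cartons, cup and tape roll looked unmoved by eye; I did not measure them. The arm finished well clear, with contact force near zero.

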